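Turn over the round status flag in the safety cabinet

ROBOT

A 6-joint arm with a two-finger parallel gripper is mounted at the origin on the work surface. World frame = base frame: x ahead of the robot, y to its left, z up, the work surface at z = 0. Lengths are in mm, angles in rad, forces in N, time in s.
With the tool pointing down it reaches from about 350 to 875 mm from the base axis. Payload 4.2 kg.
Tool frame: the origin (TCP) lies on the centre line of the jaws, within the pads' length; the fingertips stand 22 mm ahead of it and the grasp point (between the pads) lies 3 mm ahead of it (arm.nose_length is the distance from the TCP to the fingertips, in mm); z points along the fingers, x is the direction in which the jaws open and shut, and the axes are right-handed (so a half turn about z gives the same grasp; the last joint's range is limited). The gripper opens to 85 mm and grips with 20 to 120 N. Pads are 22 mm wide; open, the fingers measure 114 mm over their backs; the gripper's body (76 mm by 85 mm) begins 54 mm behind the grasp point. The pads swing forward as they close: fully open they stand 13 mm farther back than shut.
Start: joints at [-0.962, 0.385, 0.008, 0, -1.194, -0.259], TCP at [214.208, -587.124, 253.312] pointing down, gripper open.
Joint ranges: [-3.14, 3.14], [-1.21, 2.06], [-1.07, 1.41], [-3.16, 2.05], [-2.99, -0.16], [-3.1, 3.1]. Speed limits (rad/s): [2.79, 2.79, 3.14, 3.14, 3.14, 3.14].

INTERFACE

Orientations are given as a unit quaternion [x, y, z, w].
In Python, from bench import telemetry, get_image, workorder, nets, arm gives the robot as it stands.
- The arm moves only by the tool apply_moves, never from a script. Its argument "steps" is a list of rows, each an object with "hand": the opening, from 0 (shut) to 1 (fully open); "xyz": the shift along the tool's x, y, z in cm, a list of three; "delta_rot": the turn, a rotation vector about the tool's x, y, z in rad, a list of three. In form: [{"hand": hand, "xyz": [x, y, z], "delta_rot": [wx, wy, wz]}, ...]. A call has 1 to 12 rows; each row is the pose to reach, as a shift and turn from the pose commanded when the call began, along the tool's axes at that moment; what a row does not reach only later rows make up. A row lasts 1/12 s, in which the tool goes at most 41.7 mm and 7.16 degrees, less where a joint would pass 70% of its speed; a pose out of reach is approached as far as the arm can. A call with a gripper value outside its range is refused whole. The fingers move at their own pace and stop on an object; the grip force is fixed at half the most. Time passes only in rows, so rows that repeat a pose let the fingers close. It gives the time, the measured TCP pose, the force and the opening at its end, in the units of the state.
- telemetry.read_state(): the state, without advancing time (a new reading comes with each control period).
- get_image(name): name is "side" or "top"; returns a dict with "frame" (400x640x3 uint8, blue, green, red), "fx", "fy", "cx", "cy" (pixels), "origin" and "orientation" of the camera in the world. Camera axes: x right, y down, z forward; pixel columns grow to the right and rows downward; lengths in mm; the calibration is good to about 2 mm. A picture is of the moment at which its call begins. There is no depth.
- workorder.job_done(): hands the job in, once; it reports no verdict.
Trained networks look in a picture, given as the dict that the camera call returned (one of the last four; its "shot" number tells which), for a name from the list of things; names that differ only in an ending like _2 or _b are one class to them, and where a whole thing is asked for, a point or a joint stands for the part that bears it (a point fixed in the world has none). Each returns a list of dicts, best first, with "confidence" (0 to 1); they miss things now and then, are a little off and sometimes report something else, mostly with a low value. They report only what shows in the picture. A call takes as long as a camera call. They do not tell look-alikes from the thing itself.
- nets.recognise(picture, label): "xyz" ([x, y, z] in mm, in world coordinates, good to about 4 mm: the middle of the surface that is visible of it).
- nets.outline_of(picture, label): "pixels" (400x640 bool, what is visible of it).
- nets.pinpoint(picture, label): "xyz" ([x, y, z] in mm, in world coordinates, good to about 4 mm: a listed point, or the origin of a listed thing).
The state is a dict: "clock": time; "joints": joint angles; "joint_vel": joint speeds; "joint_efforts": joint torques, N m; "position": TCP position; "ee_rot": TCP orientation; "contact_force": force on the tool from outside, world axes, zero at the start; "wrist_torque": the same for the moment, N m; "gripper_width": finger opening in mm.
Only numpy, scipy, OpenCV 4.12 (cv2) and the standard library are available. Lean on these libraries where they do the work, as an engineer would, in place of code of your own. Each camera call takes 0.05 s, during which the arm holds its last target.

TASK

The samples are loaded, so turn the round status flag right over on its pivot with a fingertip, gently, until it lies fully down on the other side with its barred face up, then take the hand away. Do not pinch or fling it, and leave the square flag, the jar, the canister and the sample block just as they stand.

Things in the scene. Friction and masses are not known exactly. Their poses are not given: they have to be found in the camera images.
- round_pivot (a point): Middle of the round flag's hinge pin, 80 mm above the worktop, on its stand, which is screwed down (dark base plate 90 x 80 x 10 mm, narrow aluminium fork 18 mm long and 38 mm wide, 90 mm high). Its axes are the stand's and do not turn with the flag: x is level and points from the side where the flag lies at the start to the far side where it lies when turned over; y is level, along the hinge pin; z is up.
- round_edge (a point): Middle of the free edge of the round flag, half-way through its thickness, 110 mm from the pin; it moves with the flag. The flag is a white plastic paddle 5 mm thick: a disc 84 mm across whose centre is 68 mm from the pin, on a 24 mm wide stem that runs to the pin; under it there is only the stand's base plate and the worktop. Its plain face looks up at the start; the other face carries two dark bars.
- round_flag (a joint): Angle of the round flag in rad: 0 lying level over the -x side of its pivot (plain face up), 1.57 standing straight up, 3.14 lying level against its stop over the +x side (barred face up). Starts between 0 and 0.4. The hinge is a little stiff: the flag stays at any angle where it is left; it takes less than 1 N at the free edge to turn it.
- square_pivot (a point): Middle of the square flag's hinge pin, 80 mm above the worktop, on its stand, which is screwed down (dark base plate 90 x 80 x 10 mm, narrow aluminium fork 18 mm long and 38 mm wide, 90 mm high). Its axes are the stand's and do not turn with the flag: x is level and points from the side where the flag lies at the start to the far side where it lies when turned over; y is level, along the hinge pin; z is up.
- square_edge (a point): Middle of the free edge of the square flag, half-way through its thickness, 110 mm from the pin; it moves with the flag. The flag is a white plastic paddle 5 mm thick: a 84 x 84 mm square whose centre is 68 mm from the pin, on a 24 mm wide stem that runs to the pin; under it there is only the stand's base plate and the worktop. Its plain face looks up at the start; the other face carries two dark bars.
- square_flag (a joint): Angle of the square flag in rad: 0 lying level over the -x side of its pivot (plain face up), 1.57 standing straight up, 3.14 lying level against its stop over the +x side (barred face up). Starts between 0 and 0.4. The hinge is a little stiff: the flag stays at any angle where it is left; it takes less than 1 N at the free edge to turn it.
- jar: Blue reagent jar, 66 mm across, 90 mm high, white cap; loose; origin at the centre of its underside, z up. Not to be moved.
- canister: Steel canister with lid, 60 mm across, 96 mm high; loose; origin at the centre of its underside, z up. Not to be moved.
- tube_block: Black sample block, 80 x 130 x 45 mm, with two small tubes standing in it up to 76 mm; loose; origin at the centre of its underside, long side along its y. Not to be moved.
There are look-alikes about, which are no part of the job. What is shaped like the part that bears round_pivot but orange or pink is not meant.

How it is judged:
By the outcome, as a careful person would: the job done as asked, in the order asked, and still so for the second after the job is handed in, with the robot touching nothing.
It also fails if it takes over 45 s, if anything falls off the work surface, if the arm or the gripper's body presses on something with over 40 N, if the wrist force passes 120 N, or if a joint passes its speed limit or range.

## Working session

There is one attempt and no reset: what is moved stays moved. The work goes in short steps, Python scripts to look and compute and a tool call to move; the robot and the scene stay as the last step left them, time stands still between calls to the robot, and variables do not carry over. Pictures are saved under pics/ and viewed, and the job is handed in when it is done.

Besides the shell and the picture viewer there is one more tool, called after "Call:" as a command line: name --argument value ..., lists and objects as JSON in quotes. apply_moves: Moves the arm, as the interface text tells. Its arguments: {"type":"object","properties":{"steps":{"type":"array"}},"required":["steps"]}

```bash
ls; mkdir -p pics; cat > h.py <<'E'
import numpy as np, cv2
from bench import telemetry, get_image, workorder, nets, arm
E
python3 - <<'E'
from h import *
s=telemetry.read_state(); print(s)
for n in("side","top"):
    p=get_image(n); cv2.imwrite(f"pics/{n}0.png",p["frame"])
    print(n,{k:v for k,v in p.items() if k!="frame"})
    for l in("round_pivot","round_edge","square_pivot","square_edge","jar","canister","tube_block"):
        print(l,[(np.round(d["xyz"]).tolist(),round(d["confidence"],2)) for d in nets.pinpoint(p,l)])
print(arm.nose_length,dir(arm))
E
```

```text
pics
{'clock': 0.0, 'joints': array([-9.62389594e-01,  3.85566754e-01,  6.64967555e-03, -5.10231581e-04,
       -1.19397280e+00, -2.58588222e-01]), 'joint_vel': array([-0.00176141, -0.0007945 ,  0.00218053, -0.0006946 , -0.00162653,
        0.00032624]), 'joint_efforts': array([ 8.29418022e-04, -3.92292666e+01,  1.88398612e+01,  4.18587416e+00,
       -4.58459413e-03,  7.03123053e-07]), 'position': array([ 214.0461144 , -586.65112477,  252.223025  ]), 'ee_rot': array([ 5.73344913e-01,  8.19313407e-01,  5.83392071e-04, -9.00896495e-04]), 'contact_force': array([-0.64509013, -0.21366454,  0.40195353]), 'wrist_torque': array([-0.00832573,  0.02555583, -0.02246222]), 'gripper_width': 85.24792590666496}
side {'fx': 450.3413077902777, 'fy': 450.3413077902777, 'cx': 319.3218682786897, 'cy': 206.95925666296404, 'origin': array([-160.1192749 ,  994.41732199,  900.91912471]), 'orientation': array([-0.24821123,  0.83916651, -0.4621646 ,  0.14350831]), 'shot': 1}
round_pivot [([532.0, -230.0, 79.0], 0.96), ([356.0, -321.0, 81.0], 0.96), ([584.0, -481.0, 78.0], 0.75), ([415.0, -599.0, 79.0], 0.66
[... 943 characters left out ...]
, 118.0], 0.77), ([382.0, -496.0, 77.0], 0.71), ([544.0, -380.0, 78.0], 0.7), ([317.0, 65.0, 79.0], 0.67)]
square_pivot [([571.0, 173.0, 79.0], 0.93)]
square_edge [([550.0, 280.0, 97.0], 0.95)]
jar [([731.0, 297.0, 1.0], 0.78)]
canister [([713.0, -327.0, -1.0], 0.95)]
tube_block [([759.0, -4.0, 2.0], 0.74)]
22.0 ['IKError', '__class__', '__delattr__', '__dict__', '__dir__', '__doc__', '__eq__', '__format__', '__ge__', '__getattribute__', '__getstate__', '__gt__', '__hash__', '__init__', '__init_subclass__', '__le__', '__lt__', '__module__', '__ne__', '__new__', '__reduce__', '__reduce_ex__', '__repr__', '__setattr__', '__sizeof__', '__str__', '__subclasshook__', '__weakref__', 'nose_length']
```

View pics/side0.png

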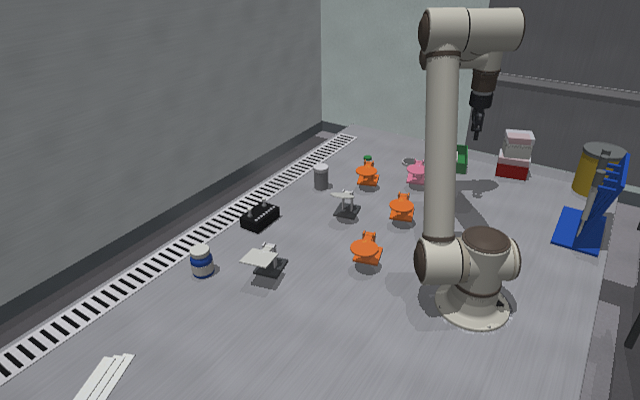

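View pics/top0.png

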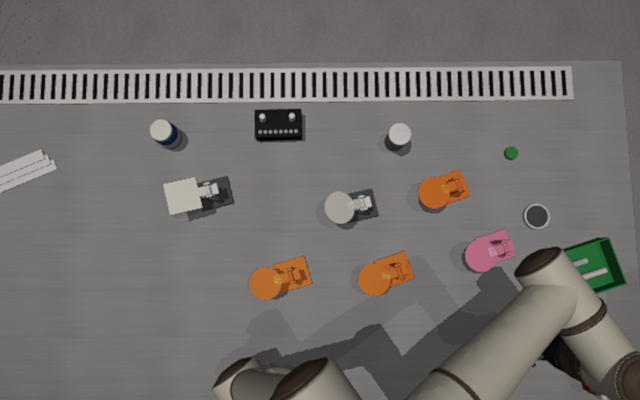

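The white round stand is near top-image pixel (362,205), with its disc to the left at (340,208). The other four round ones are orange or pink. The nets agree on pivot ≈ (530,-231,79) and edge ≈ (511,-130,119). I'll average a few more looks and plan from that.

```bash
python3 - <<'E'
from h import *
R={"round_pivot":[], "round_edge":[]}
near={"round_pivot":(530,-231,79),"round_edge":(511,-130,119)}
for i in range(3):
  for n in("side","top"):
    p=get_image(n)
    for l in R:
      for d in nets.pinpoint(p,l):
        if np.linalg.norm(np.array(d["xyz"])-near[l])<40: R[l].append(d["xyz"]); print(n,l,np.round(d["xyz"],1),round(d["confidence"],2))
P=np.median(R["round_pivot"],0);E=np.median(R["round_edge"],0)
d=P-E; print(P,E,np.linalg.norm(d),"phi",np.arctan2(-d[2],np.hypot(*d[:2])),"X",d[:2]/np.hypot(*d[:2]))
# base plate / pivot check by reprojection
from scipy.spatial.transform import Rotation as Ro
for n in("side","top"):
    p=get_image(n); f=p["frame"].copy()
    def pr(w):
        c=Ro.from_quat(p["orientation"]).inv().apply(np.array(w)-p["origin"]); return (p["cx"]+p["fx"]*c[0]/c[2],p["cy"]+p["fy"]*c[1]/c[2])
    u,v=pr(P); S=6; x0,y0=int(u)-60,int(v)-45
    cr=cv2.resize(f[y0:y0+90,x0:x0+120],None,fx=S,fy=S,interpolation=cv2.INTER_CUBIC)
    Xd=np.r_[d[:2]/np.hypot(*d[:2]),0];Yd=np.cross([0,0,1],Xd)
    for w,c in [(P,(0,0,255)),(E,(255,0,0)),(P-Xd*0+Yd*19,(0,255,0)),(P-Yd*19,(0,255,0))]+[(np.r_[P[:2],10]+a*45*Xd+b*40*Yd,(0,255,255)) for a in(-1,1) for b in(-1,1)]:
        q=pr(w); cv2.circle(cr,(int((q[0]-x0+.5)*S),int((q[1]-y0+.5)*S)),4,c,-1)
    cv2.imwrite(f"pics/{n}_crop1.png",cr)
E
```

```text
side round_pivot [ 533.3 -230.2   78.4] 0.59
side round_edge [ 511.8 -130.1  116.4] 0.46
top round_pivot [ 531.3 -230.9   78. ] 0.58
top round_edge [ 513.7 -129.3  119.6] 0.87
side round_pivot [ 534.8 -230.5   75.6] 0.94
side round_edge [ 512.8 -131.   121.9] 0.51
top round_pivot [ 531.4 -230.7   81.4] 0.58
top round_edge [ 512.  -127.6  117.6] 0.8
side round_pivot [ 534.4 -230.3   78.4] 0.69
side round_edge [ 513.4 -132.4  117.8] 0.44
top round_pivot [ 533.2 -232.9   77.9] 0.89
top round_edge [ 511.8 -126.5  122.3] 0.58
[ 533.25 -230.6    78.2 ] [ 512.4 -129.7  118.7] 110.70583769612152 phi 0.3745291580586677 X [ 0.20236489 -0.97931019]
```

View pics/side_crop1.png

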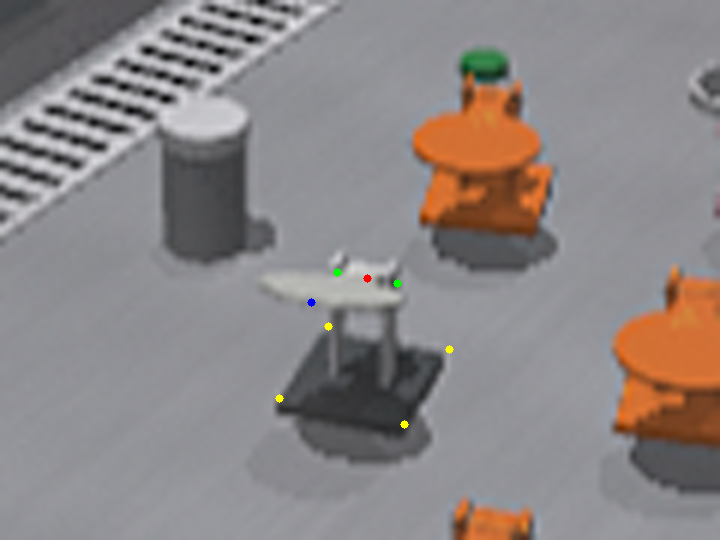

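View pics/top_crop1.png

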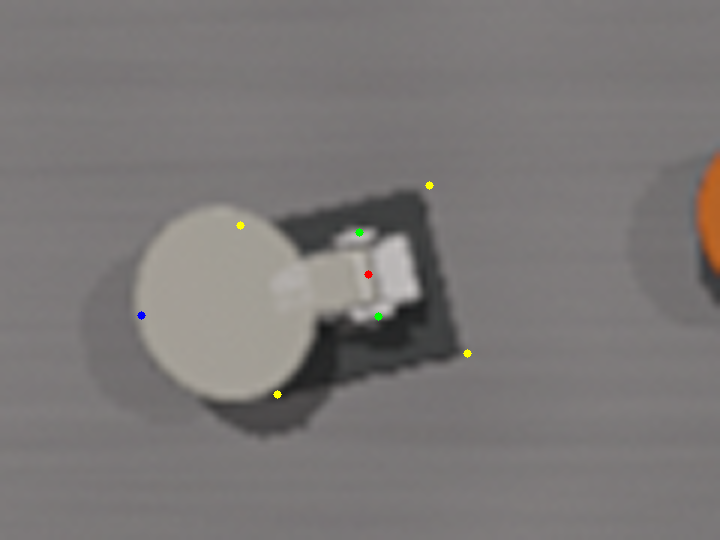

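The crops show the reprojected plate corners within about 2 mm of the dark plate (top crop corners ≈ (425,185) and (460,352)), so the pivot and axis hold. Next: the motion planner, with the fingers shut, tilted 45° and coming in under the free edge.

```bash
cat > plan.py <<'E'
import numpy as np, json, os
from scipy.spatial.transform import Rotation as Ro
P=np.array([532.,-231.,80.]); X=np.array([.203,-.979,0]);X/=np.linalg.norm(X); Z=np.array([0,0,1.])
HX=-np.cross(Z,X)
def orient(th):
    z=np.sin(th)*X-np.cos(th)*Z
    return Ro.from_matrix(np.c_[HX,np.cross(z,HX),z])
def pose(u,w,th): return P+u*X+w*Z, orient(th)   # TCP
def load():
    if os.path.exists("cmd.json"):
        d=json.load(open("cmd.json")); return np.array(d["p"]),Ro.from_quat(d["q"])
    s=[.573345,.819313,.000583,-.0009]; 
    return np.array([214.208,-587.124,253.312]),Ro.from_quat([.573345,.819313,0,0])
def save(p,r): json.dump({"p":list(p),"q":list(r.as_quat())},open("cmd.json","w"))
def row(p0,r0,p,r,hand=0):
    return {"hand":hand,"xyz":np.round(r0.inv().apply(p-p0)/10,2).tolist(),"delta_rot":np.round((r0.inv()*r).as_rotvec(),3).tolist()}
def after(p0,r0,rw):  return p0+r0.apply(np.array(rw["xyz"])*10), r0*Ro.from_rotvec(rw["delta_rot"])
def contact(phi,th,s=35,half=11,nose=22,rho=None):
    """TCP (u,w) with finger touching the flag's lower/barred face"""
    rad=np.array([-np.cos(phi),np.sin(phi)]);low=np.array([-np.sin(phi),-np.cos(phi)])
    t=np.array([np.sin(th),-np.cos(th)]);n=np.array([np.cos(th),np.sin(th)])
    if phi<np.pi/2-th: c=110*rad+2.5*low+s*t
    else: c=(rho or 110-s)*rad+2.5*low
    return c-half*n-nose*t
E
python3 - <<'E'
from plan import *
p0,r0=load(); th=np.pi/4
n=np.array([np.cos(th),np.sin(th)]);t=np.array([np.sin(th),-np.cos(th)])
c=contact(.375,th); print("contact uw",c)
st=c-14*n-110*t; print("standoff",st)
print(row(p0,r0,*pose(st[0],st[1]+60,0)), pose(st[0],st[1]+60,0)[0])
print(row(p0,r0,*pose(st[0],st[1],th)))
E
```

```text
contact uw [-101.85730617   20.9931464 ]
standoff [-189.53854704   88.87539739]
{'hand': 0, 'xyz': [41.33, 44.8, 2.44], 'delta_rot': [0.0, 0.0, -1.426]} [493.51693983 -45.40928123 228.87539739]
{'hand': 0, 'xyz': [41.33, 44.8, 8.44], 'delta_rot': [0.645, -0.558, -1.346]}
```

Call:
apply_moves --steps '[{"hand": 0,"xyz": [41.3,44.8,2.4],"delta_rot": [0,0,-1.426]},{"hand": 0,"xyz": [41.3,44.8,2.4],"delta_rot": [0,0,-1.426]},{"hand": 0,"xyz": [41.3,44.8,2.4],"delta_rot": [0,0,-1.426]},{"hand": 0,"xyz": [41.3,44.8,2.4],"delta_rot": [0,0,-1.426]},{"hand": 0,"xyz": [41.3,44.8,2.4],"delta_rot": [0,0,-1.426]},{"hand": 0,"xyz": [41.3,44.8,2.4],"delta_rot": [0,0,-1.426]},{"hand": 0,"xyz": [41.3,44.8,2.4],"delta_rot": [0,0,-1.426]},{"hand": 0,"xyz": [41.3,44.8,2.4],"delta_rot": [0,0,-1.426]},{"hand": 0,"xyz": [41.3,44.8,2.4],"delta_rot": [0,0,-1.426]},{"hand": 0,"xyz": [41.3,44.8,2.4],"delta_rot": [0,0,-1.426]},{"hand": 0,"xyz": [41.3,44.8,2.4],"delta_rot": [0,0,-1.426]},{"hand": 0,"xyz": [41.3,44.8,2.4],"delta_rot": [0,0,-1.426]}]'

```text
clock: 2.8
position: [443.8, -141.1, 234.1]
ee_rot: [-0.105, 0.994, -0.0, 0.001]
contact_force: [0.8, -0.7, 0.1]
gripper_width: 0.3
```

```bash
cat > now.py <<'E'
from plan import *
from h import telemetry
def sync():
    s=telemetry.read_state(); p=np.array(s["position"]); r=Ro.from_quat(s["ee_rot"]); return s,p,r
E
python3 - <<'E'
from now import *
s,p0,r0=sync(); print(p0,np.round(s["joints"],2))
th=np.pi/4
print(row(p0,r0,*pose(-189.5,149,0)));print(row(p0,r0,*pose(-189.5,89,th)))
E
```

```text
[ 443.79351329 -141.10396258  234.09302946] [ 0.04  0.13 -0.4   0.   -1.05  0.17]
{'hand': 0, 'xyz': [-6.86, 8.32, 0.51], 'delta_rot': [-0.0, 0.001, 0.006]}
{'hand': 0, 'xyz': [-6.85, 8.32, 6.51], 'delta_rot': [0.785, 0.003, 0.005]}
```

Call:
apply_moves --steps '[{"hand": 0,"xyz": [-3.4,4.2,0.5],"delta_rot": [0,0,0]},{"hand": 0,"xyz": [-6.9,8.3,0.5],"delta_rot": [0,0,0]},{"hand": 0,"xyz": [-6.9,8.3,0.5],"delta_rot": [0.1,0,0]},{"hand": 0,"xyz": [-6.9,8.3,1],"delta_rot": [0.2,0,0]},{"hand": 0,"xyz": [-6.9,8.3,2],"delta_rot": [0.3,0,0]},{"hand": 0,"xyz": [-6.9,8.3,3],"delta_rot": [0.4,0,0]},{"hand": 0,"xyz": [-6.9,8.3,4],"delta_rot": [0.5,0,0]},{"hand": 0,"xyz": [-6.9,8.3,5],"delta_rot": [0.6,0,0]},{"hand": 0,"xyz": [-6.9,8.3,6],"delta_rot": [0.7,0,0]},{"hand": 0,"xyz": [-6.9,8.3,6.5],"delta_rot": [0.785,0,0]},{"hand": 0,"xyz": [-6.9,8.3,6.5],"delta_rot": [0.785,0,0]},{"hand": 0,"xyz": [-6.9,8.3,6.5],"delta_rot": [0.785,0,0]}]'

```text
clock: 3.8
position: [493.7, -47.6, 168.0]
ee_rot: [-0.095, 0.919, -0.38, 0.038]
contact_force: [0.9, -0.5, -0.7]
gripper_width: 0.2
```

```bash
cat > look.py <<'E'
import sys
from h import *
from scipy.spatial.transform import Rotation as Ro
tag=sys.argv[1]
for n in("side","top"):
    p=get_image(n); f=p["frame"]
    def pr(w):
        c=Ro.from_quat(p["orientation"]).inv().apply(np.array(w)-p["origin"]); return (p["cx"]+p["fx"]*c[0]/c[2],p["cy"]+p["fy"]*c[1]/c[2])
    u,v=pr((525,-190,110)); x0,y0=int(u)-60,int(v)-50
    cv2.imwrite(f"pics/{n}_{tag}.png",cv2.resize(f[y0:y0+95,x0:x0+130],None,fx=6,fy=6,interpolation=cv2.INTER_CUBIC))
    for l in("round_pivot","round_edge"):
      for d in nets.pinpoint(p,l):
        if np.linalg.norm(np.array(d["xyz"])-[530,-231,80])<130 : print(n,l,np.round(d["xyz"],1),round(d["confidence"],2))
E
python3 look.py a; python3 - <<'E'
from now import *
s,p0,r0=sync(); print(p0,np.round(s["joints"],2),s["contact_force"],s["clock"])
d=p0-P; print("u,w,side",d@X,d[2],d@HX, "rot err",(orient(np.pi/4).inv()*r0).as_rotvec())
E
```

```text
top round_pivot [ 532.5 -230.9   79.3] 0.96
top round_edge [ 511.2 -126.2  119.9] 0.88
top round_edge [ 531.7 -233.1   77.5] 0.42
[494.34841234 -47.90023385 169.59420682] [ 0.5   0.32 -0.84  0.96 -0.97 -1.08] [-0.58716768  0.7499216  -0.23406203] 4.1
u,w,side -186.9306590809836 89.594206820793 -0.3084021802742478 rot err [-0.00182263 -0.00153569  0.00215922]
```

View pics/side_a.png

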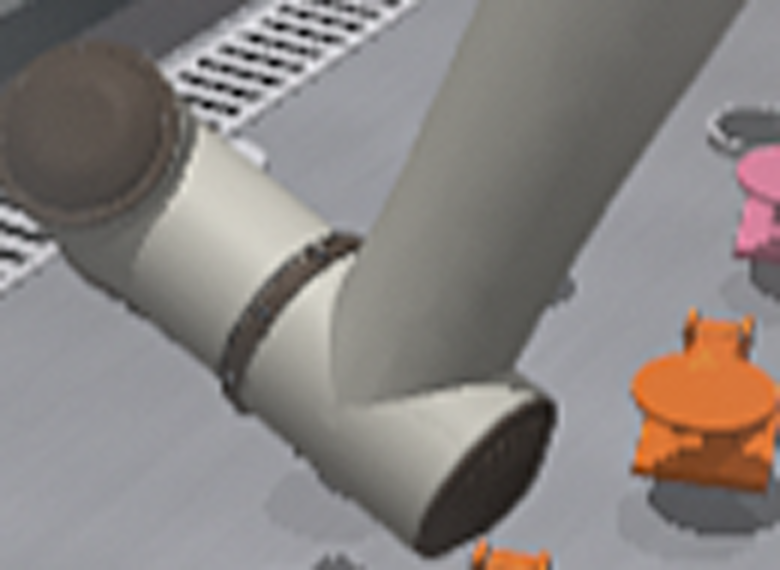

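View pics/top_a.png

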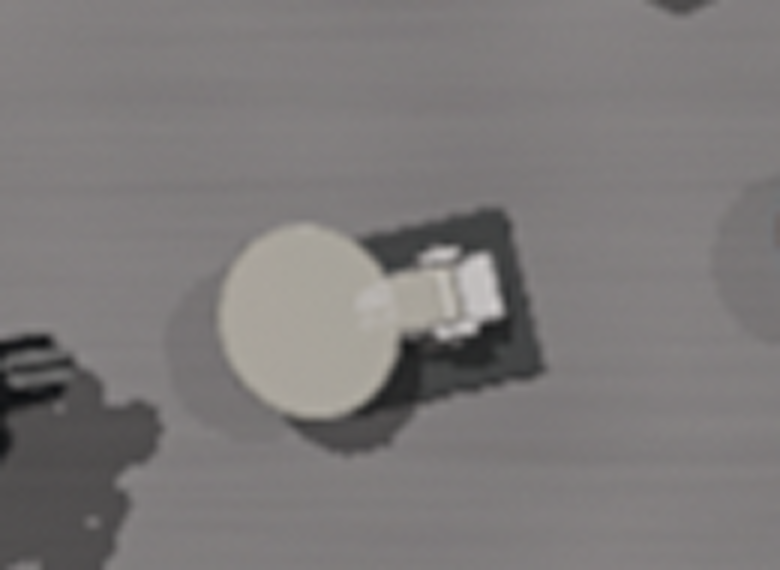

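The side view is blocked by the forearm. The top crop shows the finger tips at about (70,365), in line with the disc (310,320). I'll check the tip length by projection, then plan the approach.

```bash
python3 - <<'E'
from now import *
from h import *
s,p0,r0=sync()
p=get_image("top")
def pr(w):
    c=Ro.from_quat(p["orientation"]).inv().apply(np.array(w)-p["origin"]); return np.array((p["cx"]+p["fx"]*c[0]/c[2],p["cy"]+p["fy"]*c[1]/c[2]))
u,v=pr((525,-190,110)); o=np.array([int(u)-60,int(v)-50])
for nose in(9,22):
  for h in(-11,11):
    for x in(-14,14): print(nose,h,x,np.round((pr(p0+r0.apply([x,h,nose]))-o+.5)*6))
th=np.pi/4
n=np.array([np.cos(th),np.sin(th)]);t=np.array([np.sin(th),-np.cos(th)]);c=contact(.375,th)
for a,b in((14,60),(14,20),(14,0),(4,0),(0,0)): print(a,b,row(p0,r0,*pose(*(c-a*n-b*t),th)))
E
```

```text
9 -11 -14 [ 52. 328.]
9 -11 14 [ 67. 395.]
9 11 -14 [ 17. 339.]
9 11 14 [ 31. 406.]
22 -11 -14 [ 75. 325.]
22 -11 14 [ 90. 392.]
22 11 -14 [ 40. 336.]
22 11 14 [ 54. 402.]
14 60 {'hand': 0, 'xyz': [0.04, 0.23, 4.87], 'delta_rot': [0.002, 0.002, -0.002]}
14 20 {'hand': 0, 'xyz': [0.04, 0.22, 8.87], 'delta_rot': [0.002, 0.002, -0.002]}
14 0 {'hand': 0, 'xyz': [0.05, 0.22, 10.87], 'delta_rot': [0.002, 0.002, -0.002]}
4 0 {'hand': 0, 'xyz': [0.05, -0.78, 10.86], 'delta_rot': [0.002, 0.002, -0.002]}
0 0 {'hand': 0, 'xyz': [0.04, -1.18, 10.86], 'delta_rot': [0.002, 0.002, -0.002]}
```

Call:
apply_moves --steps '[{"hand": 0,"xyz": [0,0.2,2],"delta_rot": [0,0,0]},{"hand": 0,"xyz": [0,0.2,4],"delta_rot": [0,0,0]},{"hand": 0,"xyz": [0,0.2,5.5],"delta_rot": [0,0,0]},{"hand": 0,"xyz": [0,0.2,7],"delta_rot": [0,0,0]},{"hand": 0,"xyz": [0,0.2,8.2],"delta_rot": [0,0,0]},{"hand": 0,"xyz": [0,0.2,9.2],"delta_rot": [0,0,0]},{"hand": 0,"xyz": [0,0.2,10.1],"delta_rot": [0,0,0]},{"hand": 0,"xyz": [0,0.2,10.9],"delta_rot": [0,0,0]},{"hand": 0,"xyz": [0,0.2,10.9],"delta_rot": [0,0,0]},{"hand": 0,"xyz": [0,0.2,10.9],"delta_rot": [0,0,0]},{"hand": 0,"xyz": [0,0.2,10.9],"delta_rot": [0,0,0]}]'

```text
clock: 5.07
position: [509.6, -121.7, 90.6]
ee_rot: [-0.094, 0.919, -0.38, 0.04]
contact_force: [-0.7, 0.7, -0.3]
gripper_width: 0.3
```

```bash
python3 look.py b; python3 - <<'E'
from now import *
s,p0,r0=sync(); print(p0,np.round(s["joints"],2),s["contact_force"],s["clock"])
d=p0-P; print("u,w,side",d@X,d[2],d@HX, "rot err",(orient(np.pi/4).inv()*r0).as_rotvec())
E
```

```text
top round_pivot [ 530.7 -233.4   78. ] 0.77
top round_edge [ 509.6 -128.4  118.6] 0.63
[ 509.47058931 -121.45935136   90.38617465] [ 0.21  0.44 -0.94  1.39 -0.8  -1.31] [ 0.11503267  0.33372444 -0.42235243] 5.3667
u,w,side -111.8333379310173 10.38617464501499 -0.18049019861660065 rot err [-0.00041424 -0.00123942 -0.00044056]
```

View pics/top_b.png

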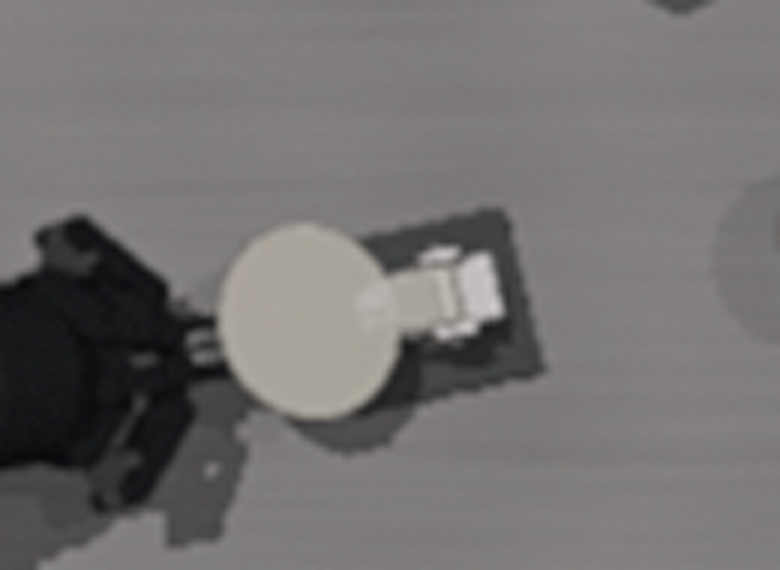

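```bash
cat > arc.py <<'E'
import sys
from now import *
# args: phi list range, theta at phi (linear), nudge
def theta(phi): return np.interp(phi,[0.37,1.57,3.14],[.785,.785,.45])
def rho(phi): return np.interp(phi,[.785,1.57,3.14],[75,75,80])
def plan(p0,r0,phis,push=0):
    for f in phis:
        th=theta(f); c=contact(f,th,rho=rho(f))
        low=np.array([-np.sin(f),-np.cos(f)]); c=c-push*low
        print(round(f,3),row(p0,r0,*pose(c[0],c[1],th)))
E
python3 - <<'E'
from arc import *
s,p0,r0=sync()
plan(p0,r0,np.linspace(.375,.9,11))
E
```

```text
0.375 {'hand': 0, 'xyz': [0.02, -1.45, -0.05], 'delta_rot': [0.0, 0.001, 0.0]}
0.428 {'hand': 0, 'xyz': [0.02, -1.99, -0.27], 'delta_rot': [0.0, 0.001, 0.0]}
0.48 {'hand': 0, 'xyz': [0.02, -2.53, -0.48], 'delta_rot': [0.0, 0.001, 0.0]}
0.532 {'hand': 0, 'xyz': [0.02, -3.08, -0.65], 'delta_rot': [0.0, 0.001, 0.0]}
0.585 {'hand': 0, 'xyz': [0.02, -3.64, -0.79], 'delta_rot': [0.0, 0.001, 0.0]}
0.638 {'hand': 0, 'xyz': [0.02, -4.2, -0.9], 'delta_rot': [0.0, 0.001, 0.0]}
0.69 {'hand': 0, 'xyz': [0.02, -4.78, -0.99], 'delta_rot': [0.0, 0.001, 0.0]}
0.742 {'hand': 0, 'xyz': [0.02, -5.35, -1.04], 'delta_rot': [0.0, 0.001, 0.0]}
0.795 {'hand': 0, 'xyz': [0.02, -5.9, -1.06], 'delta_rot': [0.0, 0.001, 0.0]}
0.848 {'hand': 0, 'xyz': [0.02, -6.29, -1.06], 'delta_rot': [0.0, 0.001, 0.0]}
0.9 {'hand': 0, 'xyz': [0.02, -6.68, -1.04], 'delta_rot': [0.0, 0.001, 0.0]}
```

The fingertip (top crop, near (205,345)) is now under the free edge of the disc, with nothing touching. Next I start lifting.

Call:
apply_moves --steps '[{"hand": 0,"xyz": [0,-0.5,0],"delta_rot": [0,0,0]},{"hand": 0,"xyz": [0,-1.0,0],"delta_rot": [0,0,0]},{"hand": 0,"xyz": [0,-1.4,0],"delta_rot": [0,0,0]},{"hand": 0,"xyz": [0,-1.7,-0.15],"delta_rot": [0,0,0]},{"hand": 0,"xyz": [0,-2.0,-0.27],"delta_rot": [0,0,0]},{"hand": 0,"xyz": [0,-2.3,-0.4],"delta_rot": [0,0,0]},{"hand": 0,"xyz": [0,-2.6,-0.5],"delta_rot": [0,0,0]},{"hand": 0,"xyz": [0,-2.6,-0.5],"delta_rot": [0,0,0]},{"hand": 0,"xyz": [0,-2.6,-0.5],"delta_rot": [0,0,0]}]'

```text
clock: 6.12
position: [512.4, -136.4, 112.3]
ee_rot: [-0.094, 0.919, -0.381, 0.039]
contact_force: [0.4, -0.6, -0.8]
gripper_width: -0.2
```

```bash
python3 look.py c; python3 - <<'E'
from arc import *
s,p0,r0=sync(); print(p0,s["contact_force"],s["clock"])
d=p0-P; print("u,w,side",d@X,d[2],d@HX)
plan(p0,r0,np.linspace(.5,.995,12))
E
```

```text
side round_pivot [ 535.5 -231.4   80.4] 0.48
top round_pivot [ 530.2 -232.1   79.3] 0.69
top round_edge [ 514.9 -136.7  130.4] 0.92
[ 512.30343858 -136.35382866  111.9210496 ] [ 0.45777108  0.20288644 -0.88111618] 6.4167
u,w,side -96.67392312733455 31.921049595715644 0.06977305789923861
0.5 {'hand': 0, 'xyz': [-0.01, -0.14, -0.09], 'delta_rot': [-0.0, 0.0, 0.001]}
0.545 {'hand': 0, 'xyz': [-0.01, -0.62, -0.23], 'delta_rot': [-0.0, 0.0, 0.001]}
0.59 {'hand': 0, 'xyz': [-0.01, -1.1, -0.35], 'delta_rot': [-0.0, 0.0, 0.001]}
0.635 {'hand': 0, 'xyz': [-0.01, -1.58, -0.45], 'delta_rot': [-0.0, 0.0, 0.001]}
0.68 {'hand': 0, 'xyz': [-0.01, -2.07, -0.52], 'delta_rot': [-0.0, 0.0, 0.001]}
0.725 {'hand': 0, 'xyz': [-0.01, -2.56, -0.57], 'delta_rot': [-0.0, 0.0, 0.001]}
0.77 {'hand': 0, 'xyz': [-0.01, -3.06, -0.6], 'delta_rot': [-0.0, 0.0, 0.001]}
0.815 {'hand': 0, 'xyz': [-0.0, -3.45, -0.61], 'delta_rot': [-0.0, 0.0, 0.001]}
0.86 {'hand': 0, 'xyz': [-0.0, -3.79, -0.61], 'delta_rot': [-0.0, 0.0, 0.001]}
0.905 {'hand': 0, 'xyz': [-0.0, -4.13, -0.59], 'delta_rot': [-0.0, 0.0, 0.001]}
0.95 {'hand': 0, 'xyz': [-0.0, -4.46, -0.55], 'delta_rot': [-0.0, 0.0, 0.001]}
0.995 {'hand': 0, 'xyz': [-0.0, -4.8, -0.5], 'delta_rot': [-0.0, 0.0, 0.001]}
```

View pics/top_c.png

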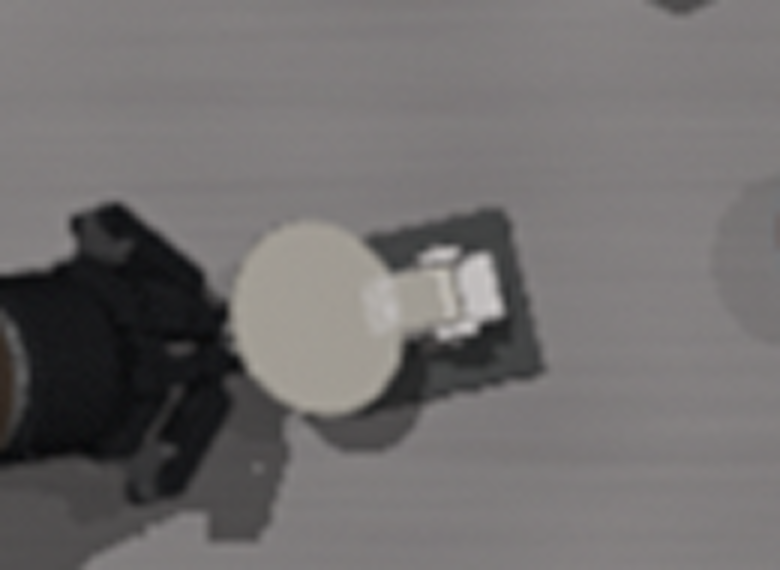

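The flag has risen with the finger: the edge is at z 130, so about 0.49 rad against a plan of 0.48. Continuing along the arc.

Call:
apply_moves --steps '[{"hand": 0,"xyz": [0,-0.3,-0.12],"delta_rot": [0,0,0]},{"hand": 0,"xyz": [0,-0.7,-0.25],"delta_rot": [0,0,0]},{"hand": 0,"xyz": [0,-1.1,-0.35],"delta_rot": [0,0,0]},{"hand": 0,"xyz": [0,-1.58,-0.45],"delta_rot": [0,0,0]},{"hand": 0,"xyz": [0,-2.07,-0.52],"delta_rot": [0,0,0]},{"hand": 0,"xyz": [0,-2.56,-0.57],"delta_rot": [0,0,0]},{"hand": 0,"xyz": [0,-3.06,-0.6],"delta_rot": [0,0,0]},{"hand": 0,"xyz": [0,-3.45,-0.61],"delta_rot": [0,0,0]},{"hand": 0,"xyz": [0,-3.79,-0.61],"delta_rot": [0,0,0]},{"hand": 0,"xyz": [0,-4.13,-0.59],"delta_rot": [0,0,0]},{"hand": 0,"xyz": [0,-4.46,-0.55],"delta_rot": [0,0,0]},{"hand": 0,"xyz": [0,-4.8,-0.5],"delta_rot": [0,0,0]}]'

```text
clock: 7.42
position: [518.7, -166.3, 149.7]
ee_rot: [-0.095, 0.919, -0.38, 0.039]
contact_force: [0.0, 1.3, 0.2]
gripper_width: 0.3
```

```bash
python3 look.py d; python3 - <<'E'
from arc import *
s,p0,r0=sync(); print(p0,s["contact_force"],s["clock"])
d=p0-P; print("u,w,side",d@X,d[2],d@HX)
plan(p0,r0,np.linspace(.995,1.545,12))
E
```

```text
side round_pivot [ 534.8 -230.4   78. ] 0.77
top round_pivot [ 530.  -232.5   79.5] 0.85
top round_edge [ 521.3 -174.1  171. ] 0.71
[ 518.40921975 -166.28380762  149.45248491] [ 0.34491511 -0.53646794  0.52057172] 7.7167
u,w,side -66.12765408591545 69.45248490835817 0.16801621561278682
0.995 {'hand': 0, 'xyz': [-0.02, 0.02, -0.0], 'delta_rot': [-0.0, 0.0, 0.0]}
1.045 {'hand': 0, 'xyz': [-0.02, -0.35, 0.07], 'delta_rot': [-0.0, 0.0, 0.0]}
1.095 {'hand': 0, 'xyz': [-0.02, -0.71, 0.17], 'delta_rot': [-0.0, 0.0, 0.0]}
1.145 {'hand': 0, 'xyz': [-0.02, -1.07, 0.28], 'delta_rot': [-0.0, 0.0, 0.0]}
1.195 {'hand': 0, 'xyz': [-0.02, -1.42, 0.41], 'delta_rot': [-0.0, 0.0, 0.0]}
1.245 {'hand': 0, 'xyz': [-0.02, -1.77, 0.55], 'delta_rot': [-0.0, 0.0, 0.0]}
1.295 {'hand': 0, 'xyz': [-0.02, -2.11, 0.72], 'delta_rot': [-0.0, 0.0, 0.0]}
1.345 {'hand': 0, 'xyz': [-0.02, -2.44, 0.9], 'delta_rot': [-0.0, 0.0, 0.0]}
1.395 {'hand': 0, 'xyz': [-0.02, -2.76, 1.09], 'delta_rot': [-0.0, 0.0, 0.0]}
1.445 {'hand': 0, 'xyz': [-0.02, -3.06, 1.31], 'delta_rot': [-0.0, 0.0, 0.0]}
1.495 {'hand': 0, 'xyz': [-0.02, -3.36, 1.53], 'delta_rot': [-0.0, 0.0, 0.0]}
1.545 {'hand': 0, 'xyz': [-0.02, -3.65, 1.78], 'delta_rot': [-0.0, 0.0, 0.0]}
```

View pics/top_d.png

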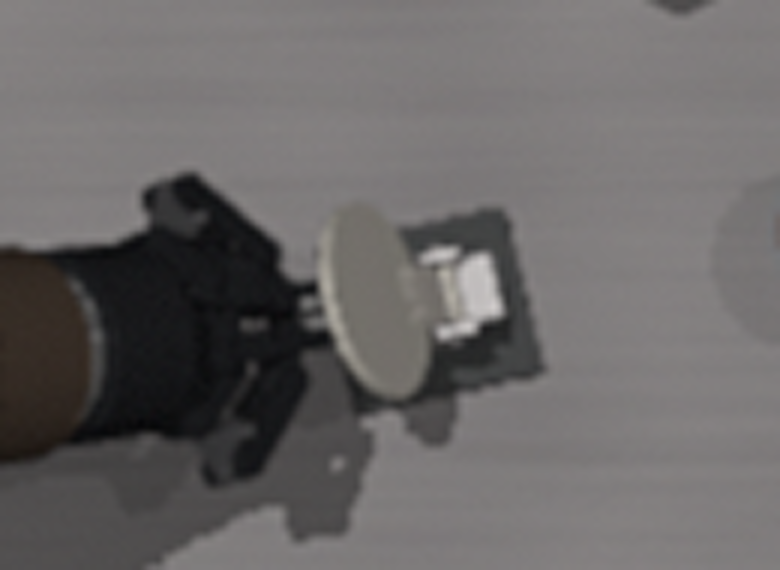

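The flag is at about 1.0 rad, as planned. Continuing to about upright.

Call:
apply_moves --steps '[{"hand": 0,"xyz": [0,-0.35,0.07],"delta_rot": [0,0,0]},{"hand": 0,"xyz": [0,-0.71,0.17],"delta_rot": [0,0,0]},{"hand": 0,"xyz": [0,-1.07,0.28],"delta_rot": [0,0,0]},{"hand": 0,"xyz": [0,-1.42,0.41],"delta_rot": [0,0,0]},{"hand": 0,"xyz": [0,-1.77,0.55],"delta_rot": [0,0,0]},{"hand": 0,"xyz": [0,-2.11,0.72],"delta_rot": [0,0,0]},{"hand": 0,"xyz": [0,-2.44,0.9],"delta_rot": [0,0,0]},{"hand": 0,"xyz": [0,-2.76,1.09],"delta_rot": [0,0,0]},{"hand": 0,"xyz": [0,-3.06,1.31],"delta_rot": [0,0,0]},{"hand": 0,"xyz": [0,-3.36,1.53],"delta_rot": [0,0,0]},{"hand": 0,"xyz": [0,-3.65,1.78],"delta_rot": [0,0,0]}]'

```text
clock: 8.63
position: [526.5, -204.1, 162.9]
ee_rot: [-0.095, 0.919, -0.381, 0.039]
contact_force: [-0.3, 0.3, 0.3]
gripper_width: 0.2
```

```bash
python3 look.py e; python3 - <<'E'
from arc import *
s,p0,r0=sync(); print(p0,s["contact_force"],s["clock"],np.round(s["joints"],2))
d=p0-P; print("u,w,side",d@X,d[2],d@HX)
plan(p0,r0,np.linspace(1.545,2.095,12))
E
```

```text
side round_pivot [ 532.1 -232.2   77.7] 0.72
top round_pivot [ 530.  -230.2   77.2] 0.76
top round_edge [ 535.6 -225.9  186.7] 0.73
[ 526.15921083 -203.83773298  162.61005773] [ 0.18220545 -0.44197263  0.64492951] 8.9333 [ 0.04  0.34 -0.86  1.36 -0.8  -1.04]
u,w,side -27.782401961422995 82.61005773048365 0.20422813577195284
1.545 {'hand': 0, 'xyz': [-0.02, -0.01, -0.0], 'delta_rot': [-0.0, 0.0, 0.001]}
1.595 {'hand': 0, 'xyz': [-0.02, -0.3, 0.24], 'delta_rot': [-0.005, 0.0, 0.001]}
1.645 {'hand': 0, 'xyz': [-0.02, -0.6, 0.49], 'delta_rot': [-0.016, 0.0, 0.001]}
1.695 {'hand': 0, 'xyz': [-0.02, -0.88, 0.75], 'delta_rot': [-0.027, 0.0, 0.001]}
1.745 {'hand': 0, 'xyz': [-0.02, -1.15, 1.03], 'delta_rot': [-0.037, -0.0, 0.001]}
1.795 {'hand': 0, 'xyz': [-0.02, -1.41, 1.31], 'delta_rot': [-0.048, -0.0, 0.001]}
1.845 {'hand': 0, 'xyz': [-0.02, -1.65, 1.61], 'delta_rot': [-0.059, -0.0, 0.001]}
1.895 {'hand': 0, 'xyz': [-0.02, -1.88, 1.93], 'delta_rot': [-0.069, -0.0, 0.001]}
1.945 {'hand': 0, 'xyz': [-0.02, -2.09, 2.25], 'delta_rot': [-0.08, -0.0, 0.001]}
1.995 {'hand': 0, 'xyz': [-0.02, -2.28, 2.58], 'delta_rot': [-0.091, -0.0, 0.001]}
2.045 {'hand': 0, 'xyz': [-0.02, -2.46, 2.92], 'delta_rot': [-0.101, -0.0, 0.001]}
2.095 {'hand': 0, 'xyz': [-0.02, -2.62, 3.27], 'delta_rot': [-0.112, -0.0, 0.001]}
```

View pics/top_e.png

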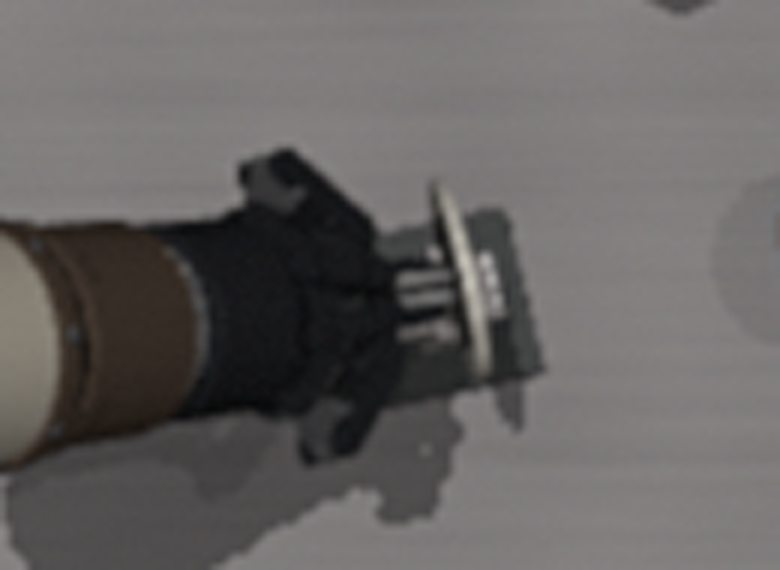

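View pics/side_e.png

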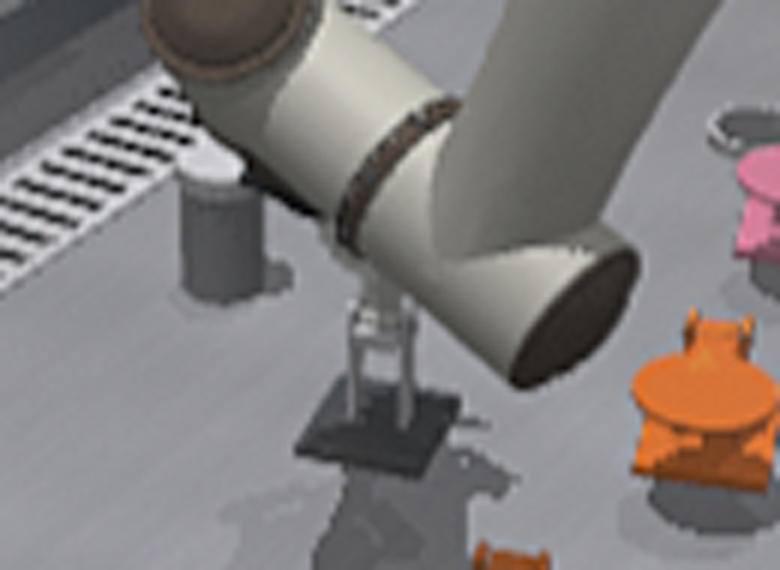

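The flag stands nearly upright: the top crop shows it edge-on at x≈460, and the edge is at z 187. The finger is still on the barred face. Continuing over the top.

Call:
apply_moves --steps '[{"hand": 0,"xyz": [0,-0.3,0.24],"delta_rot": [-0.005,0,0]},{"hand": 0,"xyz": [0,-0.6,0.49],"delta_rot": [-0.016,0,0]},{"hand": 0,"xyz": [0,-0.88,0.75],"delta_rot": [-0.027,0,0]},{"hand": 0,"xyz": [0,-1.15,1.03],"delta_rot": [-0.037,0,0]},{"hand": 0,"xyz": [0,-1.41,1.31],"delta_rot": [-0.048,0,0]},{"hand": 0,"xyz": [0,-1.65,1.61],"delta_rot": [-0.059,0,0]},{"hand": 0,"xyz": [0,-1.88,1.93],"delta_rot": [-0.069,0,0]},{"hand": 0,"xyz": [0,-2.09,2.25],"delta_rot": [-0.08,0,0]},{"hand": 0,"xyz": [0,-2.28,2.58],"delta_rot": [-0.091,0,0]},{"hand": 0,"xyz": [0,-2.46,2.92],"delta_rot": [-0.101,0,0]},{"hand": 0,"xyz": [0,-2.62,3.27],"delta_rot": [-0.112,0,0]}]'

```text
clock: 9.85
position: [534.9, -244.9, 158.0]
ee_rot: [-0.097, 0.939, -0.328, 0.034]
contact_force: [0.6, 1.0, 0.2]
gripper_width: 0.0
```

```bash
python3 look.py f; python3 - <<'E'
from arc import *
s,p0,r0=sync(); print(p0,s["contact_force"],s["clock"],np.round(s["joints"],2))
d=p0-P; print("u,w,side",d@X,d[2],d@HX)
plan(p0,r0,np.linspace(2.095,2.645,12))
E
```

```text
side round_pivot [ 534.5 -229.9   79.4] 0.72
side round_edge [ 543.2 -284.3  175.6] 0.77
top round_pivot [ 532.9 -235.2   81.5] 0.89
top round_edge [ 545.8 -281.8  170.8] 0.94
[ 534.72545283 -244.50159652  158.02760248] [0.26744317 0.40572614 0.48414832] 10.15 [-0.06  0.34 -0.8   1.29 -0.68 -0.87]
u,w,side 13.77374052896533 78.02760248208565 0.0726184857968449
2.095 {'hand': 0, 'xyz': [-0.01, -0.01, 0.01], 'delta_rot': [-0.0, 0.0, 0.001]}
2.145 {'hand': 0, 'xyz': [-0.01, -0.19, 0.35], 'delta_rot': [-0.011, 0.0, 0.001]}
2.195 {'hand': 0, 'xyz': [-0.01, -0.35, 0.7], 'delta_rot': [-0.021, 0.0, 0.001]}
2.245 {'hand': 0, 'xyz': [-0.01, -0.5, 1.05], 'delta_rot': [-0.032, 0.0, 0.001]}
2.295 {'hand': 0, 'xyz': [-0.01, -0.63, 1.42], 'delta_rot': [-0.043, 0.0, 0.001]}
2.345 {'hand': 0, 'xyz': [-0.01, -0.73, 1.78], 'delta_rot': [-0.053, 0.0, 0.001]}
2.395 {'hand': 0, 'xyz': [-0.01, -0.83, 2.16], 'delta_rot': [-0.064, 0.0, 0.001]}
2.445 {'hand': 0, 'xyz': [-0.01, -0.9, 2.53], 'delta_rot': [-0.075, 0.0, 0.001]}
2.495 {'hand': 0, 'xyz': [-0.01, -0.95, 2.91], 'delta_rot': [-0.085, 0.0, 0.001]}
2.545 {'hand': 0, 'xyz': [-0.01, -0.98, 3.29], 'delta_rot': [-0.096, 0.0, 0.001]}
2.595 {'hand': 0, 'xyz': [-0.01, -0.99, 3.68], 'delta_rot': [-0.107, 0.0, 0.001]}
2.645 {'hand': 0, 'xyz': [-0.01, -0.99, 4.06], 'delta_rot': [-0.117, 0.0, 0.001]}
```

View pics/top_f.png

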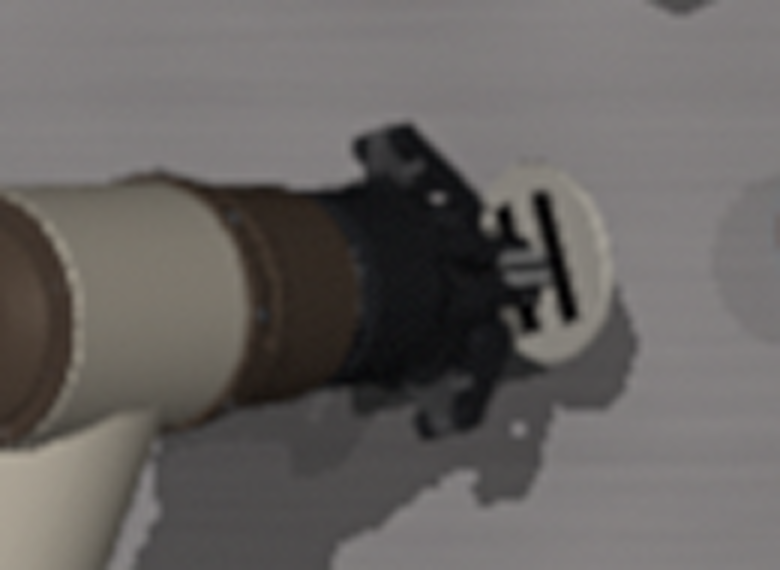

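View pics/side_f.png

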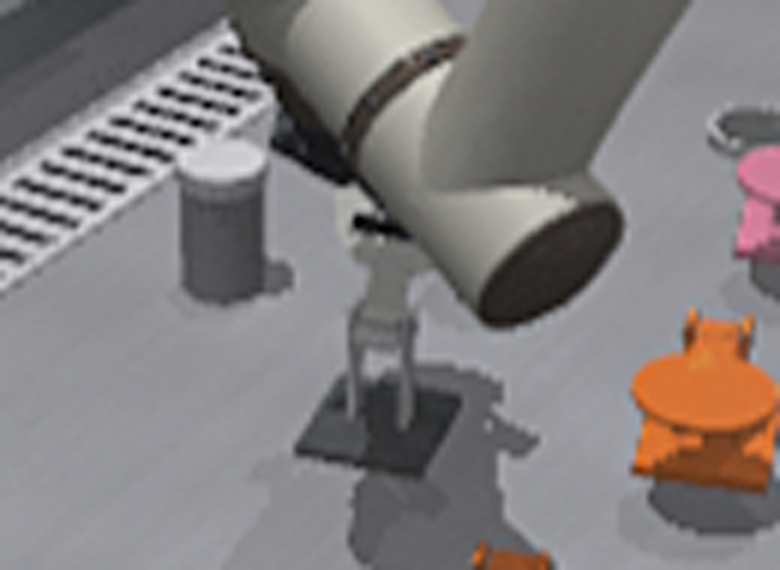

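The flag is past upright at about 2.09 rad, and its dark bars show at top crop (555,255). Continuing.

Call:
apply_moves --steps '[{"hand": 0,"xyz": [0,-0.19,0.35],"delta_rot": [-0.011,0,0]},{"hand": 0,"xyz": [0,-0.35,0.7],"delta_rot": [-0.021,0,0]},{"hand": 0,"xyz": [0,-0.5,1.05],"delta_rot": [-0.032,0,0]},{"hand": 0,"xyz": [0,-0.63,1.42],"delta_rot": [-0.043,0,0]},{"hand": 0,"xyz": [0,-0.73,1.78],"delta_rot": [-0.053,0,0]},{"hand": 0,"xyz": [0,-0.83,2.16],"delta_rot": [-0.064,0,0]},{"hand": 0,"xyz": [0,-0.9,2.53],"delta_rot": [-0.075,0,0]},{"hand": 0,"xyz": [0,-0.95,2.91],"delta_rot": [-0.085,0,0]},{"hand": 0,"xyz": [0,-0.98,3.29],"delta_rot": [-0.096,0,0]},{"hand": 0,"xyz": [0,-0.99,3.68],"delta_rot": [-0.107,0,0]},{"hand": 0,"xyz": [0,-0.99,4.06],"delta_rot": [-0.117,0,0]}]'

```text
clock: 11.07
position: [541.6, -277.1, 132.2]
ee_rot: [-0.098, 0.957, -0.272, 0.028]
contact_force: [0.7, -0.4, 0.2]
gripper_width: -0.0
```

```bash
python3 look.py g; python3 - <<'E'
from arc import *
s,p0,r0=sync(); print(p0,s["contact_force"],s["clock"],np.round(s["joints"],2))
d=p0-P; print("u,w,side",d@X,d[2],d@HX)
plan(p0,r0,[2.645,2.69,2.735,2.78,2.825,2.87,2.91,2.95,2.98,3.01,3.04,3.07,3.1,3.14])
E
```

```text
side round_pivot [ 533.2 -230.7   76.6] 0.86
side round_edge [ 551.  -326.3  125.6] 0.44
top round_pivot [ 533.8 -233.5   78.7] 0.6
top round_edge [ 555.4 -327.8  125.3] 0.56
top round_edge [ 530.3 -235.3   79.9] 0.4
[ 541.50151043 -276.85526575  132.54261774] [0.79534713 0.38550024 0.70370737] 11.3667 [-0.14  0.38 -0.74  1.19 -0.56 -0.72]
u,w,side 46.82930763424606 52.54261774284896 0.006641396962795765
2.645 {'hand': 0, 'xyz': [-0.0, 0.01, 0.01], 'delta_rot': [-0.0, 0.0, 0.001]}
2.69 {'hand': 0, 'xyz': [-0.0, -0.01, 0.35], 'delta_rot': [-0.01, 0.0, 0.001]}
2.735 {'hand': 0, 'xyz': [-0.0, -0.01, 0.69], 'delta_rot': [-0.02, 0.0, 0.001]}
2.78 {'hand': 0, 'xyz': [-0.0, 0.0, 1.04], 'delta_rot': [-0.029, 0.0, 0.001]}
2.825 {'hand': 0, 'xyz': [-0.0, 0.03, 1.38], 'delta_rot': [-0.039, 0.0, 0.001]}
2.87 {'hand': 0, 'xyz': [-0.0, 0.08, 1.72], 'delta_rot': [-0.049, 0.0, 0.001]}
2.91 {'hand': 0, 'xyz': [-0.0, 0.13, 2.02], 'delta_rot': [-0.057, 0.0, 0.001]}
2.95 {'hand': 0, 'xyz': [-0.0, 0.2, 2.32], 'delta_rot': [-0.066, 0.0, 0.001]}
2.98 {'hand': 0, 'xyz': [-0.0, 0.26, 2.54], 'delta_rot': [-0.072, 0.0, 0.001]}
3.01 {'hand': 0, 'xyz': [-0.0, 0.32, 2.76], 'delta_rot': [-0.078, 0.0, 0.001]}
3.04 {'hand': 0, 'xyz': [-0.0, 0.39, 2.98], 'delta_rot': [-0.085, 0.0, 0.001]}
3.07 {'hand': 0, 'xyz': [-0.0, 0.47, 3.19], 'delta_rot': [-0.091, 0.0, 0.001]}
3.1 {'hand': 0, 'xyz': [-0.0, 0.56, 3.41], 'delta_rot': [-0.098, 0.0, 0.001]}
3.14 {'hand': 0, 'xyz': [-0.0, 0.68, 3.69], 'delta_rot': [-0.106, 0.0, 0.001]}
```

View pics/top_g.png

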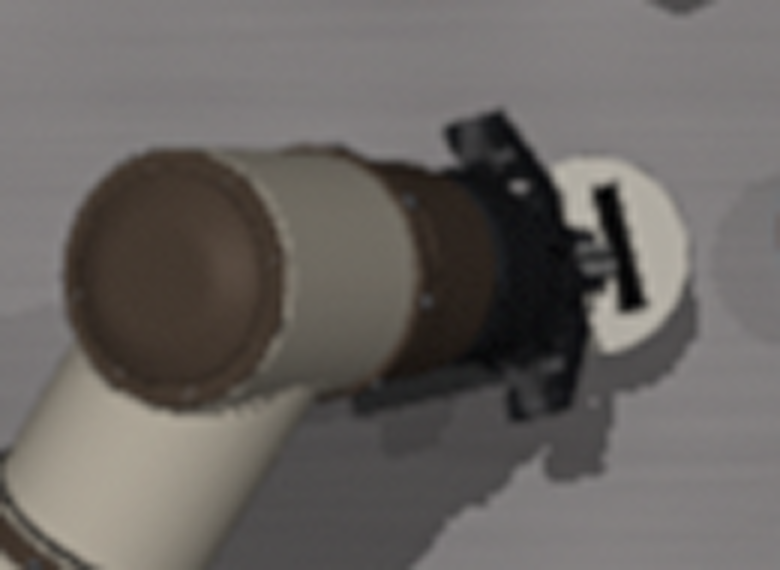

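View pics/side_g.png

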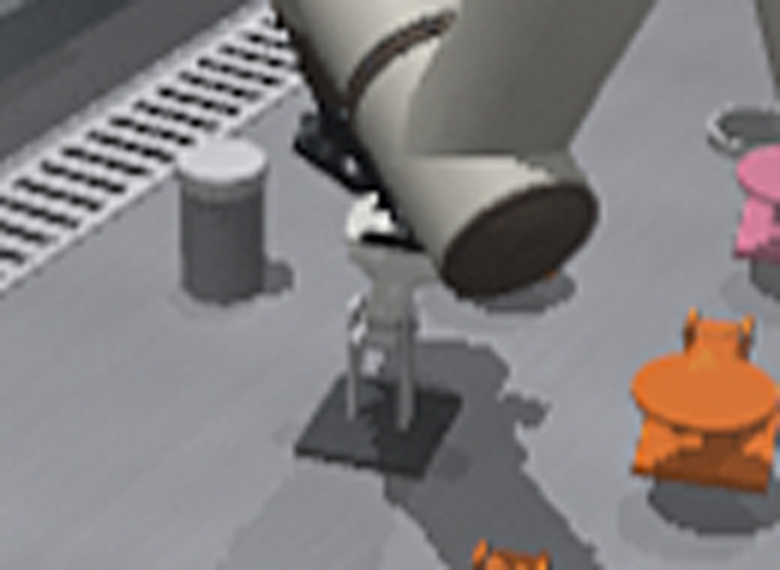

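The flag is at about 2.69 rad, slightly ahead of plan. I'll go on slowly towards the stop and watch the force.

Call:
apply_moves --steps '[{"hand": 0,"xyz": [0,0,0.35],"delta_rot": [-0.01,0,0]},{"hand": 0,"xyz": [0,0,0.69],"delta_rot": [-0.02,0,0]},{"hand": 0,"xyz": [0,0,1.04],"delta_rot": [-0.029,0,0]},{"hand": 0,"xyz": [0,0.03,1.38],"delta_rot": [-0.039,0,0]},{"hand": 0,"xyz": [0,0.08,1.72],"delta_rot": [-0.049,0,0]},{"hand": 0,"xyz": [0,0.13,2.02],"delta_rot": [-0.057,0,0]},{"hand": 0,"xyz": [0,0.2,2.25],"delta_rot": [-0.066,0,0]},{"hand": 0,"xyz": [0,0.25,2.45],"delta_rot": [-0.072,0,0]},{"hand": 0,"xyz": [0,0.3,2.65],"delta_rot": [-0.078,0,0]},{"hand": 0,"xyz": [0,0.35,2.8],"delta_rot": [-0.082,0,0]},{"hand": 0,"xyz": [0,0.35,2.8],"delta_rot": [-0.082,0,0]}]'

```text
clock: 12.28
position: [543.9, -288.5, 106.6]
ee_rot: [-0.099, 0.967, -0.233, 0.024]
contact_force: [0.3, 0.2, -0.2]
gripper_width: -0.1
```

```bash
python3 look.py k; python3 - <<'E'
from arc import *
s,p0,r0=sync(); print(p0,s["contact_force"],s["clock"],np.round(s["joints"],2))
d=p0-P; print("u,w,side",d@X,d[2],d@HX)
plan(p0,r0,[3.02,3.04,3.07,3.1,3.14])
E
```

```text
side round_pivot [ 533.4 -230.8   75.9] 0.94
side round_edge [ 558.9 -335.9   80.5] 0.44
top round_pivot [ 533.3 -233.5   76.9] 0.89
top round_edge [ 559.3 -339.    78.9] 0.75
[ 543.93200569 -288.42404368  106.95233275] [ 0.50428376 -0.38003886  0.61371069] 12.5833 [-0.17  0.42 -0.71  1.09 -0.5  -0.61]
u,w,side 58.65060066671189 26.952332747479744 -0.02435696458164312
3.02 {'hand': 0, 'xyz': [0.0, -0.01, 0.04], 'delta_rot': [0.002, 0.0, 0.001]}
3.04 {'hand': 0, 'xyz': [0.0, 0.03, 0.18], 'delta_rot': [-0.003, 0.0, 0.001]}
3.07 {'hand': 0, 'xyz': [0.0, 0.09, 0.41], 'delta_rot': [-0.009, 0.0, 0.001]}
3.1 {'hand': 0, 'xyz': [0.0, 0.16, 0.62], 'delta_rot': [-0.016, 0.0, 0.001]}
3.14 {'hand': 0, 'xyz': [0.0, 0.26, 0.91], 'delta_rot': [-0.024, 0.0, 0.001]}
```

View pics/top_k.png

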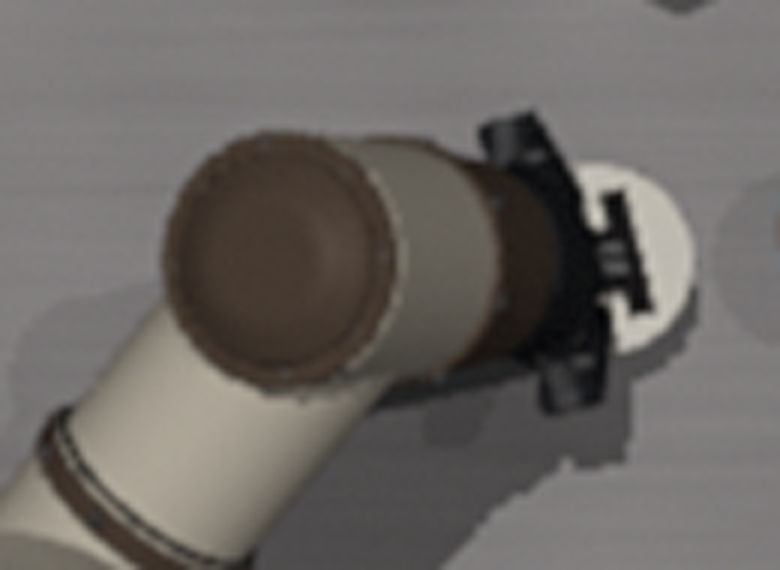

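View pics/side_k.png

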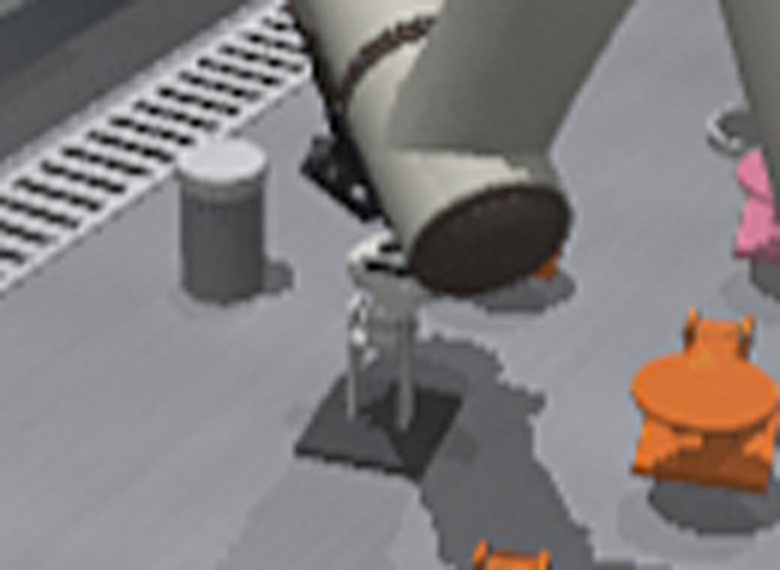

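The nets already put the edge at z≈80, but the force shows no stop yet. I'll press on in 1–2 mm steps until it does.

Call:
apply_moves --steps '[{"hand": 0,"xyz": [0,0.02,0.15],"delta_rot": [-0.003,0,0]},{"hand": 0,"xyz": [0,0.05,0.3],"delta_rot": [-0.006,0,0]},{"hand": 0,"xyz": [0,0.09,0.4],"delta_rot": [-0.009,0,0]},{"hand": 0,"xyz": [0,0.09,0.4],"delta_rot": [-0.009,0,0]}]'

```text
clock: 12.92
position: [544.4, -289.2, 105.1]
ee_rot: [-0.1, 0.968, -0.23, 0.025]
contact_force: [-6.2, 8.5, 12.9]
gripper_width: 0.3
```

```bash
python3 - <<'E'
from arc import *
s,p0,r0=sync(); print(p0,s["contact_force"],s["wrist_torque"],s["clock"])
E
```

```text
[ 544.43020657 -289.15053346  105.1478245 ] [-6.22435898  8.50713108 12.85348259] [ 1.52293886  1.60714392 -0.60375921] 12.9167
```

A firm 13 N upward: the flag is on its stop. I'll back off along the fingers.

Call:
apply_moves --steps '[{"hand": 0,"xyz": [0,0.05,0],"delta_rot": [0,0,0]},{"hand": 0,"xyz": [0,0.05,-0.4],"delta_rot": [0,0,0]},{"hand": 0,"xyz": [0,0,-1],"delta_rot": [0,0,0]},{"hand": 0,"xyz": [0,0,-2],"delta_rot": [0,0,0]},{"hand": 0,"xyz": [0,0,-4],"delta_rot": [0,0,0]},{"hand": 0,"xyz": [0,0,-6],"delta_rot": [0,0,0]},{"hand": 0,"xyz": [0,0,-8],"delta_rot": [0,0,0]},{"hand": 0,"xyz": [0,0,-10],"delta_rot": [0,0,0]},{"hand": 0,"xyz": [0,0,-12],"delta_rot": [0,0,0]},{"hand": 0,"xyz": [0,0,-14],"delta_rot": [0,0,0]}]'

```text
clock: 13.75
position: [531.1, -227.4, 228.6]
ee_rot: [-0.1, 0.968, -0.229, 0.023]
contact_force: [-0.2, -0.6, 0.7]
gripper_width: -0.2
```

```bash
python3 look.py m; python3 - <<'E'
from arc import *
s,p0,r0=sync(); print(p0,s["contact_force"],s["clock"])
E
```

```text
side round_pivot [ 533.3 -232.1   78.8] 0.76
side round_edge [ 555.5 -337.4   77.5] 0.72
top round_pivot [ 532.3 -231.8   80.2] 0.91
top round_edge [ 556.3 -338.5   79.8] 0.74
[ 530.59741163 -228.28663003  226.71110667] [-0.02778529  0.08538296  0.49968601] 14.05
```

View pics/top_m.png

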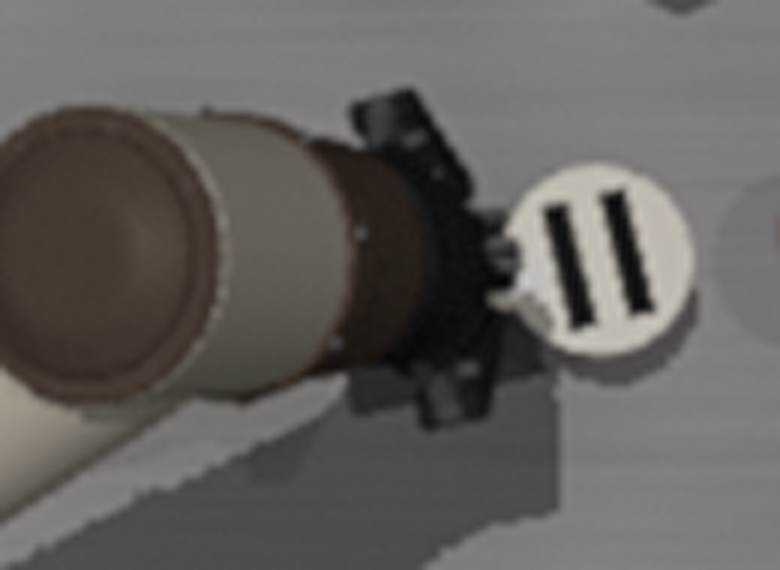

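View pics/side_m.png

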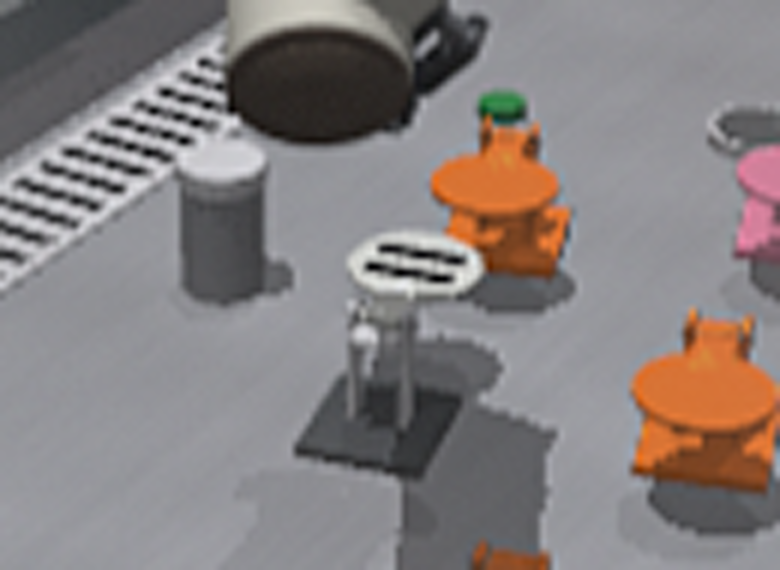

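The flag lies flat, with its bars up at top crop (570,265) and (625,250) and the edge at z≈79. I'll take the hand further off and compare the neighbours with the first pictures.

Call:
apply_moves --steps '[{"hand": 0,"xyz": [0,0,-3],"delta_rot": [0,0,0]},{"hand": 0,"xyz": [0,2,-6],"delta_rot": [0,0,0]},{"hand": 0,"xyz": [0,4,-9],"delta_rot": [0,0,0]},{"hand": 0,"xyz": [0,6,-10],"delta_rot": [0,0,0]},{"hand": 0,"xyz": [0,8,-10],"delta_rot": [0,0,0]},{"hand": 0,"xyz": [0,8,-10],"delta_rot": [0,0,0]},{"hand": 0,"xyz": [0,8,-10],"delta_rot": [0,0,0]}]'

```text
clock: 14.63
position: [507.2, -114.0, 280.3]
ee_rot: [-0.1, 0.968, -0.229, 0.022]
contact_force: [0.2, 0.7, -0.5]
gripper_width: 0.0
```

```bash
python3 - <<'E'
from now import *
from h import *
s,p0,r0=sync(); print(p0,np.round(s["contact_force"],1),s["clock"])
for n in("side","top"):
    p=get_image(n); cv2.imwrite(f"pics/{n}_end.png",p["frame"])
    for l in("round_pivot","round_edge","square_pivot","square_edge","jar","canister","tube_block"):
        print(n,l,[(np.round(d["xyz"]).tolist(),round(d["confidence"],2)) for d in nets.pinpoint(p,l) if d["confidence"]>.4])
    a=cv2.imread(f"pics/{n}0.png"); cv2.imwrite(f"pics/{n}_diff.png",cv2.absdiff(a,p["frame"]))
E
```

```text
[ 507.19085521 -114.03723225  280.25611745] [ 0.2  0.7 -0.5] 14.6333
side round_pivot [([580.0, -480.0, 79.0], 0.93), ([358.0, -320.0, 82.0], 0.92), ([349.0, -40.0, 83.0], 0.86), ([411.0, -602.0, 79.0], 0.73), ([533.0, -229.0, 79.0], 0.66)]
side round_edge [([541.0, -382.0, 81.0], 0.79), ([322.0, -219.0, 82.0], 0.66), ([556.0, -339.0, 78.0], 0.62), ([319.0, 66.0, 83.0], 0.62), ([381.0, -492.0, 79.0], 0.53)]
side square_pivot [([572.0, 174.0, 76.0], 0.96)]
side square_edge [([544.0, 279.0, 98.0], 0.9)]
side jar [([730.0, 303.0, 2.0], 0.6)]
side canister [([716.0, -331.0, -2.0], 0.77), ([572.0, 174.0, 76.0], 0.53)]
side tube_block [([760.0, -4.0, 0.0], 0.81)]
top round_pivot [([532.0, -229.0, 80.0], 0.95), ([578.0, -484.0, 81.0], 0.68), ([416.0, -595.0, 84.0], 0.63), ([345.0, -43.0, 82.0], 0.56)]
top round_edge [([382.0, -493.0, 79.0], 0.95), ([313.0, 61.0, 78.0], 0.92), ([559.0, -334.0, 80.0], 0.86), ([322.0, -210.0, 81.0], 0.73), ([546.0, -379.0, 82.0], 0.59)]
top square_pivot [([566.0, 178.0, 80.0], 0.82), ([728.0, 298.0, -1.0], 0.63)]
top square_edge [([548.0, 283.0, 95.0], 0.83)]
top jar [([730.0, 294.0, -1.0], 0.74)]
top canister [([712.0, -330.0, -3.0], 0.97)]
top tube_block [([759.0, -4.0, 2.0], 0.82)]
```

View pics/top_end.png

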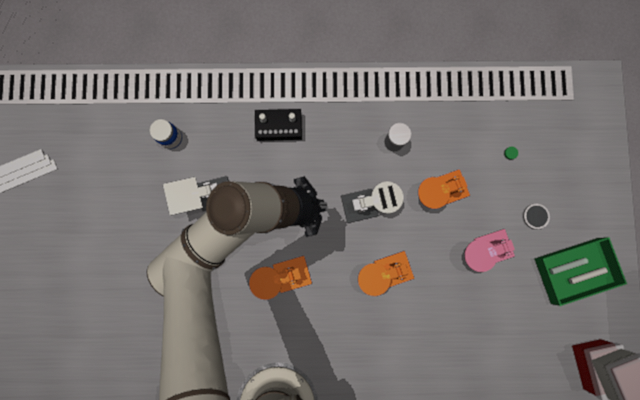

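View pics/side_end.png

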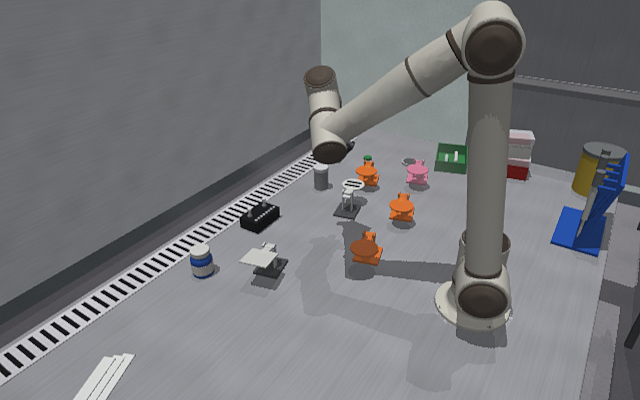

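View pics/side_diff.png

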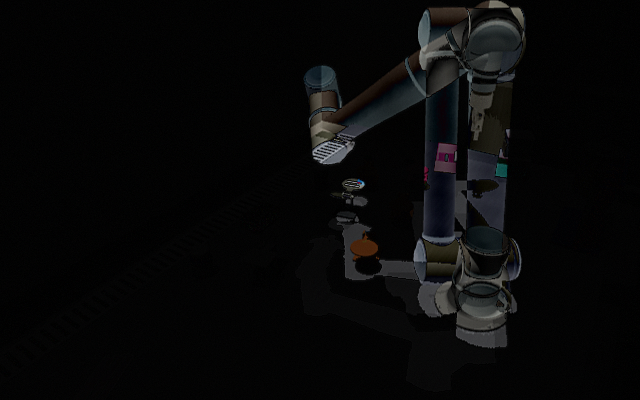

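The side-view difference shows only the arm, its shadow (one orange stand is now shaded) and the round flag. The jar (202,260), square flag (260,258), block (260,215) and canister (321,177) are unchanged. Handing in.

```bash
python3 - <<'E'
from h import *
print(workorder.job_done(), telemetry.read_state()["clock"])
E
```

```text
the job is handed in; nothing more can be done
the job is handed in; nothing more can be done
```

The round white flag is turned right over and lies level on the far side with its barred face up. I handed the job in at about 15 s. With the fingers shut, I put one fingertip under the free edge and followed the hinge arc slowly (about 0.5 rad/s). I pressed lightly onto the stop and backed off along the fingers.

Last checks:
- **Flag:** the nets place its free edge at z 78–80 mm, which is level with the pin, and about 110 mm out on the far side. Both dark bars show in both cameras.
- **Stop:** contact read about 13 N upward (16–17 N in all, including a sideways part I did not explain). That is well under the limits, and it was near 0 after I took the hand away.
- **Neighbours:** the side-view difference shows no change at the square flag, jar, canister or sample block. Net positions match the start within their 4 mm or so of scatter, apart from square-pivot readings that differed by 5–7 mm and an extra one on the jar.

Near the end, the flag ran a few hundredths to about 0.1 rad ahead of my plan. The stop came about 5 mm earlier than I had calculated.

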